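# Put the heat sink away in the push-to-open drawer

## Robot

A 6-joint arm with a two-finger parallel gripper is mounted at the origin on the work surface. World frame = base frame: x ahead of the robot, y to its left, z up, the work surface at z = 0. Lengths are in m, angles in rad, forces in N, time in s.
With the tool pointing down it reaches from about 0.325 to 0.775 m from the base axis. Payload 5.5 kg.
Tool frame: the origin (TCP) lies at the very end of the fingers, on their centre line; the grasp point (between the pads) lies 19 mm behind it; z points along the fingers, y is the line along which they close (so a half turn about z gives the same grasp; the last joint's range is limited). The gripper opens to 85 mm and grips with 20 to 120 N. Pads are 22 mm wide; open, the fingers measure 114 mm over their backs; the gripper's body (76 mm by 85 mm) begins 54 mm behind the grasp point. The pads swing forward as they close: fully open they stand 13 mm farther back than shut.
Start: joints at [1.185, 0.091, 1.231, -0, 1.82, -0.057], TCP at [0.194, 0.568, 0.231] pointing down, gripper open.
Joint ranges: [-2.87, 2.87], [-0.86, 2.18], [0.17, 2.46], [-1.51, 4.65], [0.06, 2.69], [-2.65, 2.65]. Speed limits (rad/s): [2.57, 2.57, 3.01, 3.14, 3.14, 3.14].

## Interface

Orientations are given as a 3x3 rotation matrix whose columns are the frame's x, y, z axes.
In Python, from bench import get_obs, camera, get_calibration, hand_in gives the robot as it stands. The module is installed in compiled form; this text tells all that it offers.
- The arm moves only by the tool drive_tool, never from a script. Its arguments are lists of equal length, an entry for each row: "dp": the shift along the tool's x, y, z in m, a list of three; "delta_rot": the turn, a rotation vector about the tool's x, y, z in degrees, a list of three; "gripper": the finger opening in m, from 0 to 0.0854. In form: {"dp": [[dx, dy, dz], ...], "delta_rot": [[ax, ay, az], ...], "gripper": [gripper, ...]}. A call has 1 to 8 rows; each row shifts and turns the commanded pose from where the row before left it, along the tool's axes as they then stand; what a row does not reach is not made up. A row lasts 1/10 s, in which the tool goes at most 50 mm and 8.59 degrees, less where a joint would pass 70% of its speed; a pose out of reach is approached as far as the arm can. A call with a gripper value outside its range is refused whole. The fingers move at their own pace and stop on an object; "squeeze" is the grip in N (left out, the last holds). Time passes only in rows, so rows that do not move let the fingers close. It gives the time, the measured TCP pose, the force, the opening and the grip force at its end, in the units of the state.
- get_obs(): the state, without advancing time (a new reading comes with each control period).
- camera(name): name is "scene" or "top" or "wrist"; returns the picture (420x560x3 uint8, red, green, blue); there is no depth.
- get_calibration(name): a dict with "fx", "fy", "cx", "cy" (pixels), "k1" (the pictures are not rectified: a ray, as slopes to the right and down, at radius r is drawn at 1 + k1 r^2 times it, then the intrinsics apply), "R" (3x3) and "t" (3): a world point X has camera coordinates R X + t; the wrist camera has in their place "tool_from_camera" (4x4, takes a point from camera to tool coordinates, whose origin is the TCP and whose axes are the flange's). Camera axes: x right, y down, z forward; pixel columns grow to the right and rows downward; lengths in m; the calibration is good to about 2 mm. A picture is of the moment at which its call begins: read the wrist's pose just before it. get_calibration takes no time and is no camera call.
- hand_in(): hands the job in; it is judged then, once.
The state is a dict: "time": time; "qpos": joint angles; "qd": joint speeds; "effort": joint torques, N m; "tool_pos": TCP position; "tcp_rot": TCP orientation; "ft_force": force on the tool from outside, world axes, zero at the start; "moment": the same for the moment, N m; "opening": finger opening in m; "grip_force": force on a finger pad.
Only numpy, scipy, OpenCV 4.12 (cv2) and the standard library are available. Lean on these libraries where they do the work, as an engineer would, in place of code of your own. Each camera call takes 0.05 s, during which the arm holds its last target. There are 200 camera calls.

## Task

Press the front of the little parts drawer inward until its touch latch trips and the drawer springs out, lay the finned heat sink in it on its base with the fins up, then press the drawer shut past the latch so that it stays shut by itself. Press gently, by feel (never more than about 20 N on the drawer), and leave the other things on the bench where they are.

Things in the scene. Friction and masses are not known exactly. Their poses are not given: they have to be found in the camera images.
- drawer (a joint): drawer travel, m, growing outward. Latched it rests between 0 and 0.005 (varies). Push-push latch: pressing the front from latched to a hard stop (10 to 15 mm further in, varies) and letting go makes a spring drive it out to 0.075 in 0.5 s. Pressing it in again to that stop and letting go relatches it. Let go 2 mm short of the stop, it goes back as it was (latched, or out).
- front_centre (a point): centre (34 mm up) of the outer face of the drawer front, a grey block 134 mm wide, 20 thick, 4 to 54 mm above the bench; moves with the drawer. x points into the cabinet (press this way), y along the front, z up. Latched, it stands 18 to 23 mm proud. The spring pushes back 4 N when out, 9 N near shut; a sharp rise above 9 N is the stop. Over 22 N breaks it.
- tray_floor (a point): point on the drawer's inner floor (14 mm up), 57 mm behind the front's outer face, midway across; moves with the drawer, axes as front_centre. Tray 120 mm wide inside, walls to 45 mm above the bench. Drawer fully out: 73 mm open length between the front and the cabinet, this point its middle; the tray goes on 84 mm inward of it.
- cabinet: fixed grey cabinet around the single drawer, 150 mm deep (x), 150 wide (y), 66 high, flat top; origin at the centre of its underside, x points to its back, away from the drawer front. Things under 60 mm above the bench pass into its opening.
- heatsink_centre (a point): centre of the loose aluminium heat sink (about 70 g), 15 mm above its underside: base plate 48 mm (x) by 32 (y) by 6 with six upright fins along x, 30 mm high in all; outer fins stand near the long sides: grip across y (32 mm). z points up out of the fins.
- reel: bystander: steel-grey flanged reel standing on end, 60 mm across, 46 mm high; origin under its centre
- bin: bystander: open blue bin 140 x 90 x 50 mm; origin under its centre
- pcb: bystander: populated green circuit board 90 x 60 mm, 18 mm high; origin under its centre
Things that resemble listed ones, but are neither listed nor needed, are in the scene too. Of the things that look like the part that bears heatsink_centre, the smaller one is meant. There is more than one size of the cabinet; the one meant has the size given above.

How it is judged:
On the way, in this order (a step that is already met when the one before it is completed fails the run):
1. the drawer has sprung out (value of joint drawer above 0.065 m), for 0.2 s.
2. the heat sink lies on the floor of the open drawer, fins up (value of joint drawer above 0.05 m and x of heatsink_centre in the frame of tray_floor between -0.037 and 0.084 m and y of heatsink_centre in the frame of tray_floor between -0.06 and 0.06 m and z of heatsink_centre in the frame of tray_floor below 0.02 m and angle between heatsink_centre's own z axis and vertical below 0.2 rad), for 0.3 s.
At the end, for the whole second after the job is handed in: The drawer is latched shut and at rest by itself (travel between -3 and 8 mm), with the heat sink inside the tray, lying on its floor with the fins up (within 0.2 rad, its centre no more than 20 mm above the floor) (value of joint drawer between -0.003 and 0.008 m and velocity of joint drawer between -0.01 and 0.01 m/s and x of heatsink_centre in the frame of tray_floor between -0.037 and 0.084 m and y of heatsink_centre in the frame of tray_floor between -0.06 and 0.06 m and z of heatsink_centre in the frame of tray_floor below 0.02 m and angle between heatsink_centre's own z axis and vertical below 0.2 rad); the robot touches nothing.
It fails at once if the robot presses on the drawer with more than 22 N (contact force between any of the arm, the fingers and drawer above 22 N).
It fails at once if a bystander is moved by more than 20 mm (distance of any of reel, bin, pcb from where it was at the start of the episode above 0.02 m).
It also fails if it takes over 72 s, if anything falls off the work surface, if the arm or the gripper's body presses on something with over 40 N, if the wrist force passes 120 N, or if a joint passes its speed limit or range.

## Working session

There is one attempt and no reset: what is moved stays moved. The work goes in short steps, Python scripts to look and compute and a tool call to move; the robot and the scene stay as the last step left them, time stands still between calls to the robot, and variables do not carry over. Pictures are saved under pics/ and viewed, at most 10 in all, crops included, and the job is handed in when it is done.

Besides the shell and the picture viewer there is one more tool, called after ">>>" by a JSON object that holds its "api" and its "payload". drive_tool: Moves the arm, as the interface text tells. Its arguments: {"type":"object","properties":{"dp":{"type":"array","items":{"type":"array","items":{"type":"number"}}},"delta_rot":{"type":"array","items":{"type":"array","items":{"type":"number"}}},"gripper":{"type":"array","items":{"type":"number"}},"squeeze":{"type":"number"}},"required":["dp","delta_rot","gripper"]}

```bash
mkdir -p pics; cat > h.py <<'E'
import numpy as np, cv2
from bench import *
def snap(n,f):
    im=camera(n); cv2.imwrite('pics/'+f,im[:,:,::-1]); return im
def ray(n,uv,obs=None):
    c=get_calibration(n)
    d=np.array([(uv[0]-c['cx'])/c['fx'],(uv[1]-c['cy'])/c['fy']])
    s=d.copy()
    for _ in range(30): s=d/(1+c['k1']*(s@s))
    v=np.array([s[0],s[1],1.])
    if 'R' in c:
        R=np.array(c['R']); return -R.T@np.array(c['t']), R.T@v
    T=np.array(c['tool_from_camera']); o=obs or get_obs()
    Rw=np.array(o['tcp_rot']); return Rw@T[:3,3]+np.array(o['tool_pos']), Rw@(T[:3,:3]@v)
def hit(n,uv,z,obs=None):
    o,d=ray(n,uv,obs); return o+d*(z-o[2])/d[2]
E
python3 - <<'E'
from h import *
o=get_obs(); print(o['time'],o['tool_pos'],np.round(o['tcp_rot'],3),o['ft_force'],o['opening'])
for n in('scene','top'): snap(n,n+'0.png'); c=get_calibration(n); print(n,c['fx'],c['k1'],-np.array(c['R']).T@c['t'])
E
```

```text
0.0 [0.19363885 0.56757663 0.2301054 ] [[-0.946  0.323 -0.001]
 [ 0.323  0.946 -0.002]
 [ 0.    -0.002 -1.   ]] [-0.42747003  0.14217417  0.1490546 ] 0.0858812347574619
scene 396.67423393105406 -0.0477015962176265 [1.09234279 0.11070971 0.72690832]
top 507.4588607075677 -0.12240236249391183 [ 0.40683358 -0.01048798  1.23058935]
```

View pics/top0.png

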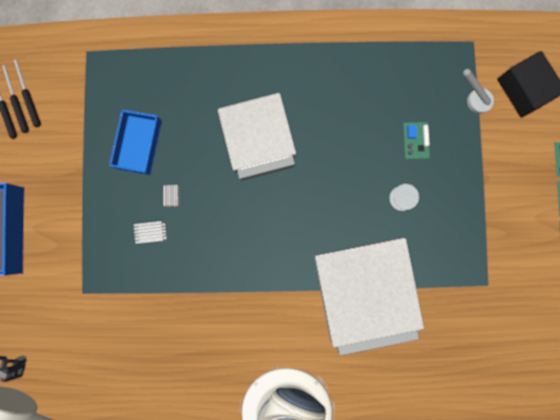

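View pics/scene0.png

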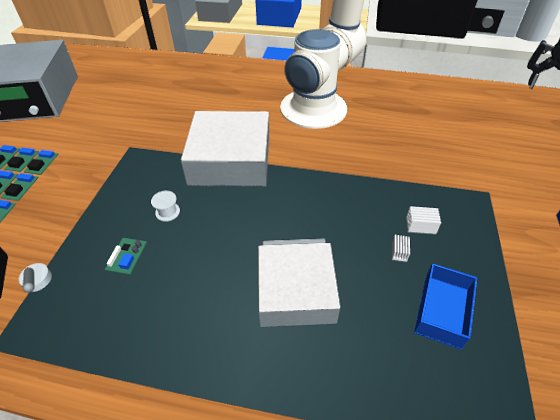

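The top view shows the small cabinet top at about (257,132) with its drawer front at (267,168), facing the robot. The small heat sink is at (171,195) and a larger decoy at (150,232). The large cabinet is at (370,290), the reel at (404,197), the bin at (135,142) and the PCB at (417,140).

```bash
python3 - <<'E'
from h import *
im=cv2.imread('pics/top0.png'); hsv=cv2.cvtColor(im,cv2.COLOR_BGR2HSV)
m=((hsv[...,1]<40)&(hsv[...,2]>95)).astype(np.uint8)*255
mt=((hsv[...,1]<40)&(hsv[...,2]>195)).astype(np.uint8)*255
for name,mm,z in (('all',m,0.054),('bright',mt,0.066)):
    mm=cv2.morphologyEx(mm,cv2.MORPH_CLOSE,np.ones((5,5)))
    for c in cv2.findContours(mm,cv2.RETR_EXTERNAL,cv2.CHAIN_APPROX_NONE)[0]:
        a=cv2.contourArea(c)
        (x,y),s,an=cv2.minAreaRect(c)
        if a<150 or not(85<x<480 and 45<y<300): continue
        zz=z if a>2000 else 0.03
        b=cv2.boxPoints(((x,y),s,an))
        P=np.array([hit('top',p,zz)[:2] for p in b])
        print(name,a,np.round((x,y),1),'ctr',np.round(hit('top',(x,y),zz),4),'box',np.round(P,4).tolist(),'sides',np.round(np.linalg.norm(P-np.roll(P,-1,0),axis=1),4))
S=[]
for (x0,y0,x1,y1) in ((210,85,305,185),(125,175,190,250)):
    S.append(cv2.resize(im[y0:y1,x0:x1],None,fx=4,fy=4,interpolation=cv2.INTER_CUBIC))
h=max(s.shape[0] for s in S)
cv2.imwrite('pics/crop1.png',np.hstack([cv2.copyMakeBorder(s,0,h-s.shape[0],0,0,0) for s in S]))
E
```

```text
all 9474.0 [372.  295.2] ctr [ 0.2818 -0.2048  0.054 ] box [[0.3776, -0.0617], [0.4216, -0.3075], [0.1845, -0.3495], [0.1426, -0.1045]] sides [0.2498 0.2408 0.2485 0.2388]
all 657.5 [149.7 231.8] ctr [0.4389 0.3164 0.03  ] box [[0.4617, 0.3595], [0.4682, 0.2786], [0.4163, 0.2736], [0.4096, 0.3543]] sides [0.0812 0.0521 0.0809 0.0523]
all 367.0 [170.5 195. ] ctr [0.5262 0.2654 0.03  ] box [[0.5532, 0.2861], [0.5523, 0.2447], [0.4993, 0.2448], [0.5002, 0.2861]] sides [0.0415 0.0529 0.0413 0.0531]
all 655.5 [404. 197.] ctr [ 0.5095 -0.2927  0.03  ] box [[0.5438, -0.2579], [0.5424, -0.3304], [0.4753, -0.3276], [0.4769, -0.2554]] sides [0.0726 0.0672 0.0722 0.067 ]
all 4812.0 [257.3 135.4] ctr [0.6606 0.0532 0.054 ] box [[0.7304, 0.1525], [0.768, -0.0035], [0.5923, -0.0444], [0.5555, 0.109]] sides [0.1605 0.1803 0.1578 0.1802]
all 673.5 [477.8  89.5] ctr [ 0.7719 -0.4903  0.03  ] box [[0.8252, -0.4523], [0.8358, -0.5195], [0.7191, -0.5285], [0.7093, -0.4621]] sides [0.068  0.1171 0.0671 0.1163]
bright 8275.5 [369.3 292.4] ctr [ 0.2896 -0.1968  0.066 ] box [[0.3755, -0.0751], [0.4118, -0.2835], [0.2026, -0.3195], [0.1678, -0.112]] sides [0.2115 0.2123 0.2105 0.2109]
bright 439.0 [149.2 231.9] ctr [0.4388 0.3175 0.03  ] box [[0.4573, 0.3536], [0.4634, 0.2864], [0.4203, 0.2818], [0.4141, 0.3487]] sides [0.0674 0.0433 0.0672 0.0435]
bright 477.5 [404.  196.5] ctr [ 0.5107 -0.2928  0.03  ] box [[0.5389, -0.2625], [0.5377, -0.3254], [0.4825, -0.323], [0.4839, -0.2604]] sides [0.0629 0.0552 0.0626 0.055 ]
bright 3942.5 [256.4 132.4] ctr [0.6652 0.0546 0.066 ] box [[0.7232, 0.146], [0.7586, -0.0001], [0.6084, -0.0353], [0.5736, 0.1086]] sides [0.1502 0.1543 0.148  0.1542]
```

View pics/crop1.png

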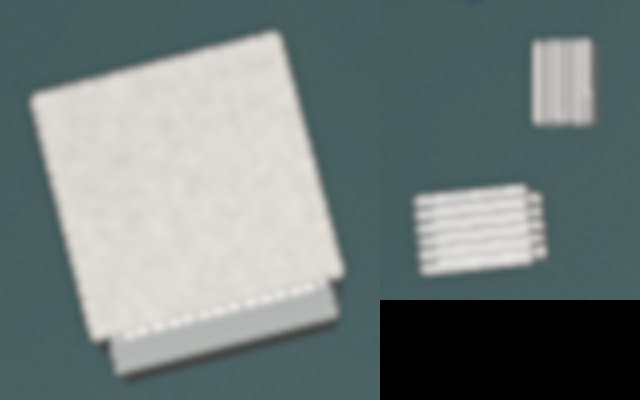

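The cabinet top measures about 150 mm square, so this is the one meant. Its inward axis is at about 13.6°, its centre is near (0.667, 0.055), and its front face is near (0.574, 0.032). The heat sink is at (0.526, 0.265) with its fins along world x. I'll move to the drawer with the fingers closed.

>>> {"api": "drive_tool", "payload": {"dp": [[0, 0, 0], [0, 0, 0], [0, 0, 0], [0, 0, 0], [-0.013, -0.038, 0], [-0.013, -0.038, 0], [-0.013, -0.038, 0], [-0.013, -0.038, 0]], "delta_rot": [[0, 0, -8.1], [0, 0, -8.1], [0, 0, -8.1], [0, 0, -8.1], [0, 0, 0], [0, 0, 0], [0, 0, 0], [0, 0, 0]], "gripper": [0, 0, 0, 0, 0, 0, 0, 0]}}

```text
time: 0.9
tool_pos: [0.2803, 0.4309, 0.2306]
tcp_rot: [[-0.972, -0.235, -0.0], [-0.235, 0.972, -0.001], [0.001, -0.001, -1.0]]
ft_force: [0.6, 0.2, 0.7]
opening: 0.0001
grip_force: 0.0
```

>>> {"api": "drive_tool", "payload": {"dp": [[-0.013, -0.038, 0], [-0.013, -0.038, 0], [-0.013, -0.038, 0], [-0.013, -0.038, 0], [-0.013, -0.038, 0], [-0.013, -0.038, 0], [-0.013, -0.038, 0], [-0.013, -0.038, 0]], "delta_rot": [[0, 0, 0], [0, 0, 0], [0, 0, 0], [0, 0, 0], [0, 0, 0], [0, 0, 0], [0, 0, 0], [0, 0, 0]], "gripper": [0, 0, 0, 0, 0, 0, 0, 0]}}

```text
time: 1.7
tool_pos: [0.4528, 0.1596, 0.2309]
tcp_rot: [[-0.972, -0.234, -0.0], [-0.234, 0.972, -0.0], [0.0, 0.0, -1.0]]
ft_force: [1.6, 0.6, 0.3]
opening: -0.0004
grip_force: 0.0
```

>>> {"api": "drive_tool", "payload": {"dp": [[-0.012, -0.038, 0], [-0.012, -0.038, 0], [-0.012, -0.038, 0], [-0.012, -0.038, 0], [0, 0, 0.05], [0, 0, 0.05], [0, 0, 0.05], [0, 0, 0.05]], "delta_rot": [[0, 0, 0], [0, 0, 0], [0, 0, 0], [0, 0, 0], [0, 0, 0], [0, 0, 0], [0, 0, 0], [0, 0, 0]], "gripper": [0, 0, 0, 0, 0, 0, 0, 0]}}

```text
time: 2.5
tool_pos: [0.5341, 0.0244, 0.029]
tcp_rot: [[-0.972, -0.234, -0.0], [-0.234, 0.972, 0.0], [0.0, 0.0, -1.0]]
ft_force: [1.0, -0.3, 0.1]
opening: -0.0001
grip_force: 0.0
```

>>> {"api": "drive_tool", "payload": {"dp": [[0, 0, 0.003], [0, 0, 0], [0, 0, 0]], "delta_rot": [[0, 0, 0], [0, 0, 0], [0, 0, 0]], "gripper": [0, 0, 0]}}

```text
time: 2.8
tool_pos: [0.5366, 0.0247, 0.0318]
tcp_rot: [[-0.972, -0.235, 0.005], [-0.235, 0.972, -0.0], [-0.005, -0.001, -1.0]]
ft_force: [1.2, 0.4, 1.3]
opening: -0.0001
grip_force: 0.0
```

```bash
python3 - <<'E'
from h import *
snap('top','top1.png'); snap('scene','sc1.png')
im=cv2.imread('pics/top1.png')[80:230,180:330]; s=cv2.imread('pics/sc1.png')[180:340,200:360]
cv2.imwrite('pics/c2.png',np.hstack([cv2.resize(im,(400,400),interpolation=2),cv2.resize(s,(400,400),interpolation=2)]))
E
```

```text
(no output)
```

View pics/c2.png

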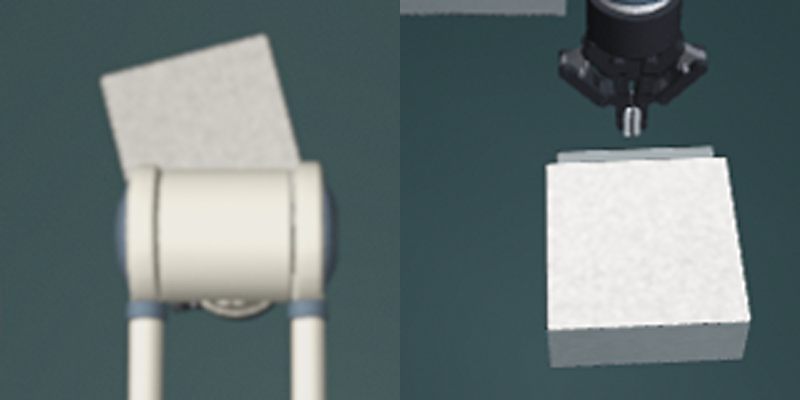

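The closed fingers stand centred in front of the drawer, with about 25 mm of gap. I'll creep in.

>>> {"api": "drive_tool", "payload": {"dp": [[-0.007, 0, 0.002], [-0.007, 0, 0.002], [-0.006, 0, 0], [-0.002, 0, 0], [-0.001, 0, 0], [0, 0, 0], [0, 0, 0]], "delta_rot": [[0, 0, 0], [0, 0, 0], [0, 0, 0], [0, 0, 0], [0, 0, 0], [0, 0, 0], [0, 0, 0]], "gripper": [0, 0, 0, 0, 0, 0, 0]}}

```text
time: 3.6
tool_pos: [0.5568, 0.03, 0.0241]
tcp_rot: [[-0.972, -0.234, -0.0], [-0.234, 0.972, 0.0], [0.0, 0.0, -1.0]]
ft_force: [0.8, -0.2, 0.3]
opening: 0.0001
grip_force: 0.0
```

>>> {"api": "drive_tool", "payload": {"dp": [[-0.001, 0, 0], [-0.001, 0, 0], [-0.001, 0, 0], [0, 0, 0]], "delta_rot": [[0, 0, 0], [0, 0, 0], [0, 0, 0], [0, 0, 0]], "gripper": [0, 0, 0, 0]}}

```text
time: 4.0
tool_pos: [0.56, 0.0308, 0.0244]
tcp_rot: [[-0.972, -0.235, 0.0], [-0.235, 0.972, 0.0], [-0.0, -0.0, -1.0]]
ft_force: [1.1, 0.1, 0.3]
opening: 0.0001
grip_force: 0.0
```

>>> {"api": "drive_tool", "payload": {"dp": [[-0.001, 0, 0], [-0.001, 0, 0], [-0.001, 0, 0], [0, 0, 0]], "delta_rot": [[0, 0, 0], [0, 0, 0], [0, 0, 0], [0, 0, 0]], "gripper": [0, 0, 0, 0]}}

```text
time: 4.4
tool_pos: [0.5629, 0.0315, 0.0243]
tcp_rot: [[-0.972, -0.234, 0.0], [-0.234, 0.972, -0.0], [-0.0, -0.0, -1.0]]
ft_force: [0.3, 0.6, -0.1]
opening: -0.0003
grip_force: 0.0
```

>>> {"api": "drive_tool", "payload": {"dp": [[-0.001, 0, 0], [-0.001, 0, 0], [-0.001, 0, 0], [-0.001, 0, 0], [0, 0, 0]], "delta_rot": [[0, 0, 0], [0, 0, 0], [0, 0, 0], [0, 0, 0], [0, 0, 0]], "gripper": [0, 0, 0, 0, 0]}}

```text
time: 4.9
tool_pos: [0.5655, 0.0321, 0.0243]
tcp_rot: [[-0.972, -0.234, -0.003], [-0.234, 0.972, -0.001], [0.003, 0.0, -1.0]]
ft_force: [-7.5, -0.7, 4.0]
opening: 0.0004
grip_force: 3.5
```

>>> {"api": "drive_tool", "payload": {"dp": [[-0.001, 0, 0], [-0.001, 0, 0], [-0.001, 0, 0], [0, 0, 0]], "delta_rot": [[0, 0, 0], [0, 0, 0], [0, 0, 0], [0, 0, 0]], "gripper": [0, 0, 0, 0]}}

```text
time: 5.3
tool_pos: [0.5682, 0.0328, 0.0243]
tcp_rot: [[-0.972, -0.234, -0.004], [-0.234, 0.972, -0.001], [0.004, 0.0, -1.0]]
ft_force: [-8.7, -3.0, 4.2]
opening: 0.0002
grip_force: 3.9
```

>>> {"api": "drive_tool", "payload": {"dp": [[-0.001, 0, 0], [-0.001, 0, 0], [-0.001, 0, 0], [-0.001, 0, 0], [0, 0, 0]], "delta_rot": [[0, 0, 0], [0, 0, 0], [0, 0, 0], [0, 0, 0], [0, 0, 0]], "gripper": [0, 0, 0, 0, 0]}}

```text
time: 5.8
tool_pos: [0.572, 0.0336, 0.0243]
tcp_rot: [[-0.972, -0.234, -0.004], [-0.234, 0.972, -0.001], [0.004, 0.0, -1.0]]
ft_force: [-8.3, -1.4, 5.6]
opening: -0.0
grip_force: 4.3
```

>>> {"api": "drive_tool", "payload": {"dp": [[-0.0005, 0, 0], [-0.0005, 0, 0], [0, 0, 0]], "delta_rot": [[0, 0, 0], [0, 0, 0], [0, 0, 0]], "gripper": [0, 0, 0]}}

```text
time: 6.1
tool_pos: [0.5728, 0.0339, 0.0243]
tcp_rot: [[-0.972, -0.234, -0.004], [-0.234, 0.972, -0.001], [0.004, 0.0, -1.0]]
ft_force: [-9.0, -1.6, 5.3]
opening: 0.0003
grip_force: 4.6
```

>>> {"api": "drive_tool", "payload": {"dp": [[-0.0005, 0, 0], [-0.0005, 0, 0], [0, 0, 0]], "delta_rot": [[0, 0, 0], [0, 0, 0], [0, 0, 0]], "gripper": [0, 0, 0]}}

```text
time: 6.4
tool_pos: [0.5738, 0.0341, 0.0243]
tcp_rot: [[-0.972, -0.234, -0.004], [-0.234, 0.972, -0.001], [0.004, 0.0, -1.0]]
ft_force: [-8.7, -1.9, 5.6]
opening: 0.0001
grip_force: 4.6
```

>>> {"api": "drive_tool", "payload": {"dp": [[-0.0005, 0, 0], [-0.0005, 0, 0], [0, 0, 0]], "delta_rot": [[0, 0, 0], [0, 0, 0], [0, 0, 0]], "gripper": [0, 0, 0]}}

```text
time: 6.7
tool_pos: [0.5747, 0.0343, 0.0243]
tcp_rot: [[-0.972, -0.234, -0.004], [-0.234, 0.972, -0.001], [0.004, 0.0, -1.0]]
ft_force: [-9.5, -2.6, 5.3]
opening: 0.0003
grip_force: 4.6
```

>>> {"api": "drive_tool", "payload": {"dp": [[-0.0005, 0, 0], [-0.0005, 0, 0], [0, 0, 0]], "delta_rot": [[0, 0, 0], [0, 0, 0], [0, 0, 0]], "gripper": [0, 0, 0]}}

```text
time: 7.0
tool_pos: [0.5757, 0.0346, 0.0243]
tcp_rot: [[-0.972, -0.234, -0.004], [-0.234, 0.972, -0.001], [0.005, 0.0, -1.0]]
ft_force: [-8.9, -1.5, 4.4]
opening: -0.0002
grip_force: 4.7
```

>>> {"api": "drive_tool", "payload": {"dp": [[-0.0005, 0, 0], [-0.0005, 0, 0], [0, 0, 0]], "delta_rot": [[0, 0, 0], [0, 0, 0], [0, 0, 0]], "gripper": [0, 0, 0]}}

```text
time: 7.3
tool_pos: [0.5766, 0.0348, 0.0242]
tcp_rot: [[-0.972, -0.234, -0.004], [-0.234, 0.972, -0.001], [0.005, 0.0, -1.0]]
ft_force: [-9.9, -1.2, 5.0]
opening: 0.0
grip_force: 4.7
```

>>> {"api": "drive_tool", "payload": {"dp": [[-0.0005, 0, 0], [-0.0005, 0, 0], [0, 0, 0]], "delta_rot": [[0, 0, 0], [0, 0, 0], [0, 0, 0]], "gripper": [0, 0, 0]}}

```text
time: 7.6
tool_pos: [0.5776, 0.035, 0.0243]
tcp_rot: [[-0.972, -0.234, -0.004], [-0.234, 0.972, -0.001], [0.004, 0.0, -1.0]]
ft_force: [-9.3, -1.6, 4.6]
opening: 0.0002
grip_force: 4.7
```

>>> {"api": "drive_tool", "payload": {"dp": [[-0.0005, 0, 0], [-0.0005, 0, 0], [0, 0, 0]], "delta_rot": [[0, 0, 0], [0, 0, 0], [0, 0, 0]], "gripper": [0, 0, 0]}}

```text
time: 7.9
tool_pos: [0.5782, 0.0352, 0.0243]
tcp_rot: [[-0.972, -0.234, -0.005], [-0.234, 0.972, -0.001], [0.005, 0.0, -1.0]]
ft_force: [-11.1, -1.9, 6.3]
opening: 0.0001
grip_force: 5.7
```

>>> {"api": "drive_tool", "payload": {"dp": [[-0.0005, 0, 0], [0, 0, 0]], "delta_rot": [[0, 0, 0], [0, 0, 0]], "gripper": [0, 0]}}

```text
time: 8.1
tool_pos: [0.5783, 0.0352, 0.0243]
tcp_rot: [[-0.972, -0.234, -0.006], [-0.234, 0.972, -0.001], [0.006, 0.0, -1.0]]
ft_force: [-12.8, -2.4, 7.3]
opening: 0.0
grip_force: 6.6
```

The stop is at TCP x = 0.5783 with 13 N. I'll let go by backing off fast, then rise.

>>> {"api": "drive_tool", "payload": {"dp": [[0.03, 0, 0], [0.045, 0, 0], [0.045, 0, 0], [0, 0, -0.04], [0, 0, -0.05], [0, 0, -0.04], [0, 0.03, 0], [0, 0.04, 0]], "delta_rot": [[0, 0, 0], [0, 0, 0], [0, 0, 0], [0, 0, 0], [0, 0, 0], [0, 0, 0], [0, 0, 3], [0, 0, 4]], "gripper": [0, 0, 0, 0, 0.02, 0.04, 0.06, 0.06]}}

```text
time: 8.9
tool_pos: [0.4509, 0.0759, 0.1566]
tcp_rot: [[-0.994, -0.109, 0.005], [-0.109, 0.994, 0.0], [-0.005, -0.0, -1.0]]
ft_force: [1.1, 1.3, -0.2]
opening: 0.0581
grip_force: 0.0
```

>>> {"api": "drive_tool", "payload": {"dp": [[0, 0.04, 0], [0, 0.04, 0], [0, 0, 0]], "delta_rot": [[0, 0, 4], [0, 0, 2.5], [0, 0, 0]], "gripper": [0.06, 0.06, 0.06]}}

```text
time: 9.2
tool_pos: [0.4428, 0.1598, 0.1544]
tcp_rot: [[-1.0, -0.005, 0.0], [-0.005, 1.0, 0.002], [-0.0, 0.002, -1.0]]
ft_force: [-0.6, -0.4, 0.2]
opening: 0.06
grip_force: 0.0
```

```bash
python3 - <<'E'
from h import *
o=get_obs(); print(o['qpos'])
snap('top','top2.png'); snap('wrist','w2.png')
im=cv2.imread('pics/top2.png')[70:270,120:320]; w=cv2.imread('pics/w2.png')
cv2.imwrite('pics/c3.png',np.hstack([cv2.resize(im,(375,375),interpolation=2),cv2.resize(w,(500,375))])[:,:875] if 0 else np.hstack([cv2.resize(im,(340,340),interpolation=2),cv2.resize(w,(453,340))]))
print(get_calibration('wrist'))
E
```

```text
[ 0.27256377 -0.26397542  1.70150198  0.00195033  1.70327213 -1.30336121]
{'fx': 320.0687423634862, 'fy': 320.0687423634862, 'cx': 276.9972394642386, 'cy': 213.8116118452423, 'k1': -0.0766213655296175, 'tool_from_camera': array([[ 5.26147718e-04, -9.64777818e-01, -2.63065552e-01,
         6.54986626e-02],
       [ 9.99999295e-01,  2.27586612e-04,  1.16540090e-03,
         2.15573696e-04],
       [-1.06448274e-03, -2.63065980e-01,  9.64777258e-01,
        -1.42914503e-01],
       [ 0.00000000e+00,  0.00000000e+00,  0.00000000e+00,
         1.00000000e+00]])}
```

View pics/c3.png

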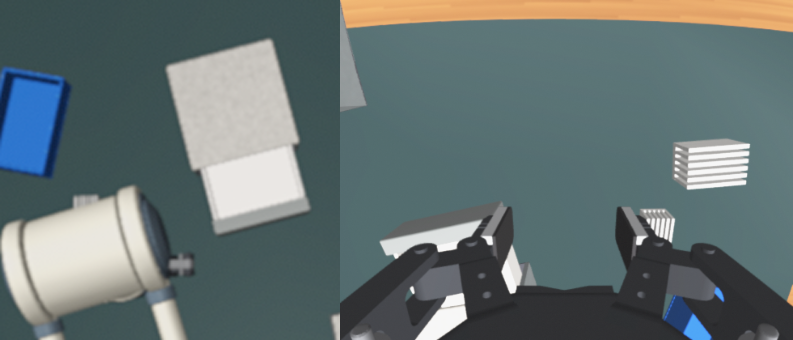

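The drawer is out: its front top corners are at about (248,208) and (302,192) in the top picture. The small heat sink is seen beside the right finger. I'll move above it and check with the wrist camera.

>>> {"api": "drive_tool", "payload": {"dp": [[-0.028, 0.036, 0], [-0.028, 0.036, 0], [-0.028, 0.036, 0], [0, 0, 0.02], [0, 0, 0]], "delta_rot": [[0, 0, 0], [0, 0, 0], [0, 0, 0], [0, 0, 0], [0, 0, 0]], "gripper": [0.06, 0.06, 0.06, 0.06, 0.06]}}

```text
time: 9.8
tool_pos: [0.527, 0.2625, 0.1301]
tcp_rot: [[-1.0, -0.001, -0.006], [-0.001, 1.0, -0.003], [0.006, -0.003, -1.0]]
ft_force: [-0.8, -0.6, -0.9]
opening: 0.0599
grip_force: 0.0
```

```bash
python3 - <<'E'
from h import *
o=get_obs(); im=snap('wrist','w3.png'); snap('top','top3.png'); print(o['tool_pos'])
t=cv2.imread('pics/top2.png')[120:220,230:330]; w=cv2.imread('pics/w3.png')
cv2.imwrite('pics/c4.png',np.hstack([w[:,:],cv2.resize(t,(240,240),interpolation=2) if 0 else cv2.copyMakeBorder(cv2.resize(t,(240,240),interpolation=2),0,180,0,0,0)]))
E
```

```text
[0.52695896 0.26253061 0.13007577]
```

View pics/c4.png

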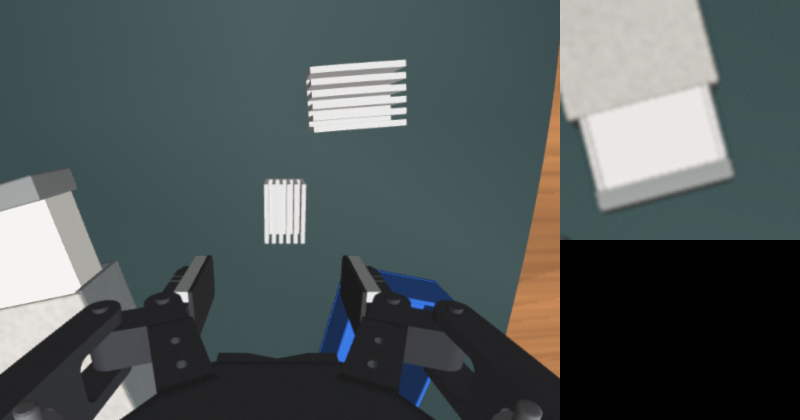

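The wrist view shows the small sink's fin tops at columns 264–306 and rows 180–243, fins up. The drawer front is at about (247,208)–(303,193) in the top picture.

```bash
python3 - <<'E'
from h import *
# tool nominal orientation just before w3 picture
o=get_obs(); o['tool_pos']=[0.52696,0.26253,0.13008]
w=cv2.imread('pics/w3.png'); g=((w.min(2)>110)).astype(np.uint8)[165:260,240:330]*255
n,l,st,c=cv2.connectedComponentsWithStats(cv2.morphologyEx(g,cv2.MORPH_CLOSE,np.ones((7,7))))
k=1+st[1:,4].argmax(); pts=np.argwhere(l==k)[:,::-1]+[240,165]
r=cv2.minAreaRect(pts.astype(np.float32)); print(r)
B=np.array([hit('wrist',p,0.03,o)[:2] for p in cv2.boxPoints(r)]); print(np.round(B,4).tolist(),B.mean(0))
T=cv2.imread('pics/top2.png'); hsv=cv2.cvtColor(T,cv2.COLOR_BGR2HSV)
m=((hsv[...,1]<60)&(hsv[...,2]>110)).astype(np.uint8)*255; m[:, :215]=0;m[:,320:]=0;m[225:]=0;m[:80]=0
c=max(cv2.findContours(m,cv2.RETR_EXTERNAL,cv2.CHAIN_APPROX_NONE)[0],key=cv2.contourArea)
ap=cv2.approxPolyDP(c,2.5,True)[:,0]
u=np.array([.972,.235]);v=np.array([-.235,.972]);C=np.array([.667,.055])
for p in ap:
  a=hit('top',p,.054)[:2]; print(p,np.round(a,4),'rel',np.round([(a-C)@u,(a-C)@v],4))
E
```

```text
((284.5, 211.0), (64.0, 43.0), 90.0)
[[0.5, 0.2522], [0.5, 0.2851], [0.552, 0.2864], [0.552, 0.2516]] [0.52598091 0.26883408]
[279  93] [0.7622 0.    ] rel [ 0.0796 -0.0758]
[217 110] [0.7246 0.1484] rel [0.0779 0.0772]
[231 166] [0.589  0.1162] rel [-0.0614  0.0778]
[238 170] [0.5792 0.0998] rel [-0.0748  0.0642]
[247 207] [0.4918 0.08  ] rel [-0.1644  0.0654]
[302 192] [ 0.5241 -0.0488] rel [-0.1633 -0.0673]
[292 159] [ 0.6023 -0.0272] rel [-0.0822 -0.0647]
[295 149] [ 0.6259 -0.0348] rel [-0.061  -0.0776]
```

>>> {"api": "drive_tool", "payload": {"dp": [[0.001, 0.006, 0.02], [0, 0, 0.04], [0, 0, 0.04], [0, 0, 0.015], [0, 0, 0.008], [0, 0, 0], [0, 0, 0]], "delta_rot": [[0, 0, 0], [0, 0, 0], [0, 0, 0], [0, 0, 0], [0, 0, 0], [0, 0, 0], [0, 0, 0]], "gripper": [0.055, 0.055, 0.055, 0.055, 0.055, 0.055, 0.055], "squeeze": 25}}

```text
time: 10.6
tool_pos: [0.5277, 0.2702, 0.014]
tcp_rot: [[-1.0, -0.001, 0.004], [-0.001, 1.0, 0.001], [-0.004, 0.001, -1.0]]
ft_force: [-0.2, 0.1, -0.2]
opening: 0.0548
grip_force: 0.0
```

>>> {"api": "drive_tool", "payload": {"dp": [[0, 0, 0], [0, 0, 0], [0, 0, 0], [0, 0, 0], [0, 0, 0], [0, 0, 0], [0, 0, 0]], "delta_rot": [[0, 0, 0], [0, 0, 0], [0, 0, 0], [0, 0, 0], [0, 0, 0], [0, 0, 0], [0, 0, 0]], "gripper": [0.045, 0.038, 0.033, 0.028, 0.025, 0.025, 0.025], "squeeze": 25}}

```text
time: 11.3
tool_pos: [0.5269, 0.2702, 0.0123]
tcp_rot: [[-1.0, -0.001, 0.002], [-0.001, 1.0, 0.001], [-0.002, 0.001, -1.0]]
ft_force: [-0.8, -0.4, 5.9]
opening: 0.0314
grip_force: 26.9
```

Gripped at 31 mm. I'll lift and carry it over the tray.

>>> {"api": "drive_tool", "payload": {"dp": [[0, 0, -0.01], [0, 0, -0.03], [0, 0, -0.03], [0, 0, -0.02], [-0.0055, -0.04, 0], [-0.0055, -0.04, 0], [-0.0055, -0.04, 0], [-0.0055, -0.04, 0]], "delta_rot": [[0, 0, 0], [0, 0, 0], [0, 0, 0], [0, 0, 0], [0, 0, 0], [0, 0, 0], [0, 0, 0], [0, 0, 0]], "gripper": [0.025, 0.025, 0.025, 0.025, 0.025, 0.025, 0.025, 0.025]}}

```text
time: 12.1
tool_pos: [0.5482, 0.1087, 0.1013]
tcp_rot: [[-1.0, -0.002, -0.001], [-0.002, 1.0, 0.0], [0.001, 0.0, -1.0]]
ft_force: [1.4, 0.5, -0.5]
opening: 0.0316
grip_force: 26.2
```

>>> {"api": "drive_tool", "payload": {"dp": [[-0.0055, -0.04, 0], [-0.0055, -0.041, 0], [0, 0, 0], [0, 0, 0], [0, 0, 0], [0, 0, 0]], "delta_rot": [[0, 0, 0], [0, 0, 0], [0, 0, -6.8], [0, 0, -6.8], [0, 0, 0], [0, 0, 0]], "gripper": [0.025, 0.025, 0.025, 0.025, 0.025, 0.025]}}

```text
time: 12.7
tool_pos: [0.5593, 0.0291, 0.1012]
tcp_rot: [[-0.972, -0.233, -0.001], [-0.233, 0.972, 0.0], [0.001, 0.0, -1.0]]
ft_force: [0.1, 0.5, -0.5]
opening: 0.0315
grip_force: 26.2
```

```bash
python3 - <<'E'
from h import *
o=get_obs(); print(o['tool_pos'],o['opening'])
snap('scene','s5.png'); snap('wrist','w5.png')
cv2.imwrite('pics/c5.png',np.hstack([cv2.resize(cv2.imread('pics/s5.png')[150:330,210:390],(400,400),interpolation=2),cv2.copyMakeBorder(cv2.resize(cv2.imread('pics/w5.png'),(400,300)),0,100,0,0,0)]))
E
```

```text
[0.55934889 0.02910923 0.10117257] 0.03146460453597962
```

View pics/c5.png

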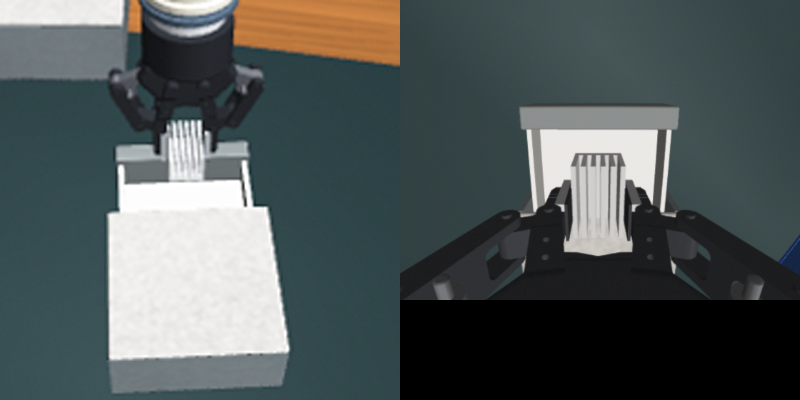

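The sink hangs level, fins up, centred over the open tray. I'll lower it.

>>> {"api": "drive_tool", "payload": {"dp": [[0, 0, 0.025], [0, 0, 0.025], [0, 0, 0.015], [0, 0, 0.005], [0, 0, 0.002], [0, 0, 0]], "delta_rot": [[0, 0, 0], [0, 0, 0], [0, 0, 0], [0, 0, 0], [0, 0, 0], [0, 0, 0]], "gripper": [0.025, 0.025, 0.025, 0.025, 0.025, 0.025]}}

```text
time: 13.4
tool_pos: [0.5601, 0.029, 0.0301]
tcp_rot: [[-0.972, -0.236, 0.001], [-0.236, 0.972, -0.0], [-0.001, -0.0, -1.0]]
ft_force: [0.7, 0.0, -0.8]
opening: 0.0312
grip_force: 26.2
```

>>> {"api": "drive_tool", "payload": {"dp": [[0, 0, 0.001], [0, 0, 0]], "delta_rot": [[0, 0, 0], [0, 0, 0]], "gripper": [0.025, 0.025]}}

```text
time: 13.6
tool_pos: [0.5601, 0.0289, 0.0293]
tcp_rot: [[-0.972, -0.236, 0.002], [-0.236, 0.972, -0.0], [-0.002, -0.0, -1.0]]
ft_force: [0.9, 0.3, -1.1]
opening: 0.0313
grip_force: 26.2
```

>>> {"api": "drive_tool", "payload": {"dp": [[0, 0, 0.001], [0, 0, 0.0005], [0, 0, 0]], "delta_rot": [[0, 0, 0], [0, 0, 0], [0, 0, 0]], "gripper": [0.025, 0.025, 0.025]}}

```text
time: 13.9
tool_pos: [0.5595, 0.0289, 0.0268]
tcp_rot: [[-0.972, -0.236, -0.0], [-0.236, 0.972, -0.0], [0.0, -0.0, -1.0]]
ft_force: [0.3, -0.3, -0.3]
opening: 0.0316
grip_force: 26.2
```

>>> {"api": "drive_tool", "payload": {"dp": [[0, 0, 0], [0, 0, 0], [0, 0, 0], [0, 0, 0], [0, 0, -0.015], [0, 0, -0.03], [0, 0, -0.04], [0, 0, 0]], "delta_rot": [[0, 0, 0], [0, 0, 0], [0, 0, 0], [0, 0, 0], [0, 0, 0], [0, 0, 0], [0, 0, 0], [0, 0, 0]], "gripper": [0.036, 0.042, 0.048, 0.048, 0.048, 0.048, 0.048, 0.048]}}

```text
time: 14.7
tool_pos: [0.5629, 0.0289, 0.1203]
tcp_rot: [[-0.972, -0.236, 0.012], [-0.236, 0.972, -0.0], [-0.012, -0.003, -1.0]]
ft_force: [0.7, -1.0, 1.6]
opening: 0.048
grip_force: 0.0
```

```bash
python3 - <<'E'
from h import *
o=get_obs(); print(o['tool_pos'],o['opening'])
snap('scene','s6.png'); snap('wrist','w6.png')
cv2.imwrite('pics/c6.png',np.hstack([cv2.resize(cv2.imread('pics/s6.png')[150:330,210:390],(400,400),interpolation=2),cv2.copyMakeBorder(cv2.resize(cv2.imread('pics/w6.png'),(400,300)),0,100,0,0,0)]))
E
```

```text
[0.56285016 0.02893575 0.12032261] 0.047979862276477464
```

View pics/c6.png

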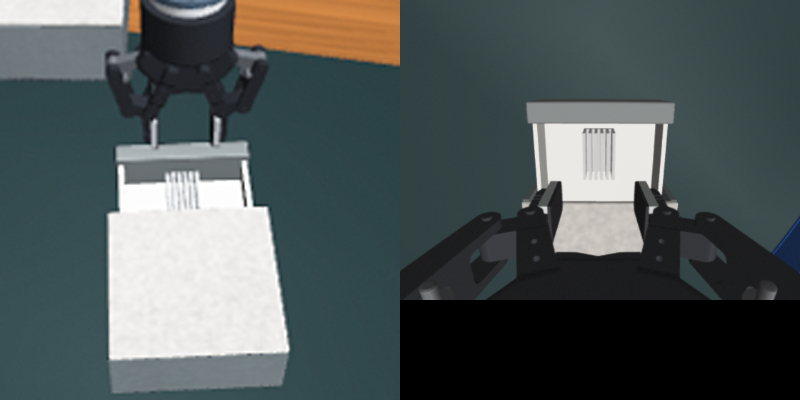

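The sink lies on the tray floor with its fins up. I'll back off in front of the drawer and close the fingers.

>>> {"api": "drive_tool", "payload": {"dp": [[0.03, 0, 0], [0.035, 0, 0], [0.03, 0, 0], [0, 0, 0.03], [0, 0, 0.03], [0, 0, 0], [0, 0, 0]], "delta_rot": [[0, 0, 0], [0, 0, 0], [0, 0, 0], [0, 0, 0], [0, 0, 0], [0, 0, 0], [0, 0, 0]], "gripper": [0.03, 0, 0, 0, 0, 0, 0]}}

```text
time: 15.5
tool_pos: [0.4665, 0.0066, 0.0513]
tcp_rot: [[-0.972, -0.236, -0.002], [-0.236, 0.972, 0.0], [0.002, 0.001, -1.0]]
ft_force: [0.6, -0.2, 1.0]
opening: -0.0003
grip_force: 0.0
```

>>> {"api": "drive_tool", "payload": {"dp": [[0, 0, 0.015], [0, 0, 0.012], [-0.008, 0, 0], [-0.007, 0, 0], [-0.004, 0, 0], [-0.001, 0, 0], [-0.001, 0, 0], [-0.001, 0, 0]], "delta_rot": [[0, 0, 0], [0, 0, 0], [0, 0, 0], [0, 0, 0], [0, 0, 0], [0, 0, 0], [0, 0, 0], [0, 0, 0]], "gripper": [0, 0, 0, 0, 0, 0, 0, 0]}}

```text
time: 16.3
tool_pos: [0.4888, 0.0117, 0.025]
tcp_rot: [[-0.972, -0.236, 0.0], [-0.236, 0.972, -0.0], [-0.0, -0.0, -1.0]]
ft_force: [0.1, -0.4, 0.4]
opening: 0.0002
grip_force: 0.0
```

>>> {"api": "drive_tool", "payload": {"dp": [[-0.001, 0, 0], [-0.001, 0, 0], [-0.001, 0, 0], [-0.001, 0, 0], [-0.001, 0, 0], [-0.001, 0, 0], [-0.001, 0, 0], [-0.001, 0, 0]], "delta_rot": [[0, 0, 0], [0, 0, 0], [0, 0, 0], [0, 0, 0], [0, 0, 0], [0, 0, 0], [0, 0, 0], [0, 0, 0]], "gripper": [0, 0, 0, 0, 0, 0, 0, 0]}}

```text
time: 17.1
tool_pos: [0.4958, 0.0135, 0.0248]
tcp_rot: [[-0.972, -0.236, -0.002], [-0.236, 0.972, -0.0], [0.002, 0.0, -1.0]]
ft_force: [-4.0, -0.3, 2.5]
opening: -0.0003
grip_force: 2.1
```

>>> {"api": "drive_tool", "payload": {"dp": [[-0.001, 0, 0], [-0.001, 0, 0], [-0.001, 0, 0], [-0.001, 0, 0], [-0.001, 0, 0], [-0.001, 0, 0]], "delta_rot": [[0, 0, 0], [0, 0, 0], [0, 0, 0], [0, 0, 0], [0, 0, 0], [0, 0, 0]], "gripper": [0, 0, 0, 0, 0, 0]}}

```text
time: 17.7
tool_pos: [0.5022, 0.015, 0.0247]
tcp_rot: [[-0.972, -0.236, -0.0], [-0.236, 0.972, -0.0], [0.0, -0.0, -1.0]]
ft_force: [-4.1, -1.7, 2.4]
opening: -0.0001
grip_force: 2.3
```

Contact at 4 N. I'll push in at a steady slow rate.

>>> {"api": "drive_tool", "payload": {"dp": [[-0.002, 0, 0], [-0.0025, 0, 0], [-0.0025, 0, 0], [-0.0025, 0, 0], [-0.0025, 0, 0], [-0.0025, 0, 0], [-0.0025, 0, 0], [-0.0025, 0, 0]], "delta_rot": [[0, 0, 0], [0, 0, 0], [0, 0, 0], [0, 0, 0], [0, 0, 0], [0, 0, 0], [0, 0, 0], [0, 0, 0]], "gripper": [0, 0, 0, 0, 0, 0, 0, 0]}}

```text
time: 18.5
tool_pos: [0.5211, 0.0195, 0.0248]
tcp_rot: [[-0.972, -0.236, -0.001], [-0.236, 0.972, -0.0], [0.001, -0.0, -1.0]]
ft_force: [-5.7, -2.1, 4.2]
opening: 0.0001
grip_force: 3.0
```

>>> {"api": "drive_tool", "payload": {"dp": [[-0.0025, 0, 0], [-0.0025, 0, 0], [-0.0025, 0, 0], [-0.0025, 0, 0], [-0.0025, 0, 0], [-0.0025, 0, 0], [-0.0025, 0, 0], [-0.0025, 0, 0]], "delta_rot": [[0, 0, 0], [0, 0, 0], [0, 0, 0], [0, 0, 0], [0, 0, 0], [0, 0, 0], [0, 0, 0], [0, 0, 0]], "gripper": [0, 0, 0, 0, 0, 0, 0, 0]}}

```text
time: 19.3
tool_pos: [0.5403, 0.0241, 0.0248]
tcp_rot: [[-0.972, -0.236, -0.001], [-0.236, 0.972, -0.0], [0.001, -0.0, -1.0]]
ft_force: [-7.0, -2.2, 3.9]
opening: -0.0004
grip_force: 3.6
```

>>> {"api": "drive_tool", "payload": {"dp": [[-0.0025, 0, 0], [-0.0025, 0, 0], [-0.0025, 0, 0], [-0.0025, 0, 0], [-0.0025, 0, 0], [-0.002, 0, 0], [-0.002, 0, 0], [0, 0, 0]], "delta_rot": [[0, 0, 0], [0, 0, 0], [0, 0, 0], [0, 0, 0], [0, 0, 0], [0, 0, 0], [0, 0, 0], [0, 0, 0]], "gripper": [0, 0, 0, 0, 0, 0, 0, 0]}}

```text
time: 20.1
tool_pos: [0.5564, 0.028, 0.0248]
tcp_rot: [[-0.972, -0.236, -0.001], [-0.236, 0.972, -0.001], [0.001, -0.0, -1.0]]
ft_force: [-6.0, -3.1, 5.0]
opening: -0.0003
grip_force: 3.4
```

>>> {"api": "drive_tool", "payload": {"dp": [[-0.002, 0, 0], [-0.002, 0, 0], [-0.002, 0, 0], [-0.002, 0, 0], [-0.002, 0, 0], [-0.002, 0, 0], [-0.002, 0, 0], [0, 0, 0]], "delta_rot": [[0, 0, 0], [0, 0, 0], [0, 0, 0], [0, 0, 0], [0, 0, 0], [0, 0, 0], [0, 0, 0], [0, 0, 0]], "gripper": [0, 0, 0, 0, 0, 0, 0, 0]}}

```text
time: 20.9
tool_pos: [0.5698, 0.0312, 0.0247]
tcp_rot: [[-0.972, -0.236, -0.002], [-0.236, 0.972, -0.001], [0.002, -0.0, -1.0]]
ft_force: [-7.3, -2.0, 4.3]
opening: 0.0003
grip_force: 3.8
```

>>> {"api": "drive_tool", "payload": {"dp": [[-0.001, 0, 0], [-0.001, 0, 0], [-0.001, 0, 0], [-0.001, 0, 0], [-0.001, 0, 0], [0, 0, 0]], "delta_rot": [[0, 0, 0], [0, 0, 0], [0, 0, 0], [0, 0, 0], [0, 0, 0], [0, 0, 0]], "gripper": [0, 0, 0, 0, 0, 0]}}

```text
time: 21.5
tool_pos: [0.5744, 0.0323, 0.0248]
tcp_rot: [[-0.972, -0.236, -0.002], [-0.236, 0.972, -0.001], [0.002, -0.0, -1.0]]
ft_force: [-8.8, -3.3, 5.2]
opening: 0.0001
grip_force: 4.4
```

4.0 mm to the stop. I'll do 3 mm, then half-millimetre steps.

>>> {"api": "drive_tool", "payload": {"dp": [[-0.001, 0, 0], [-0.001, 0, 0], [-0.0005, 0, 0], [-0.0005, 0, 0], [0, 0, 0]], "delta_rot": [[0, 0, 0], [0, 0, 0], [0, 0, 0], [0, 0, 0], [0, 0, 0]], "gripper": [0, 0, 0, 0, 0]}}

```text
time: 22.0
tool_pos: [0.5772, 0.033, 0.0248]
tcp_rot: [[-0.972, -0.236, -0.002], [-0.236, 0.972, -0.001], [0.003, -0.0, -1.0]]
ft_force: [-8.9, -2.0, 6.1]
opening: -0.0002
grip_force: 4.7
```

>>> {"api": "drive_tool", "payload": {"dp": [[-0.0005, 0, 0], [-0.0005, 0, 0], [0, 0, 0]], "delta_rot": [[0, 0, 0], [0, 0, 0], [0, 0, 0]], "gripper": [0, 0, 0]}}

```text
time: 22.3
tool_pos: [0.578, 0.0332, 0.0248]
tcp_rot: [[-0.972, -0.236, -0.003], [-0.236, 0.972, -0.001], [0.003, -0.0, -1.0]]
ft_force: [-9.7, -3.0, 5.4]
opening: -0.0001
grip_force: 5.0
```

>>> {"api": "drive_tool", "payload": {"dp": [[-0.0005, 0, 0], [-0.0003, 0, 0], [0, 0, 0]], "delta_rot": [[0, 0, 0], [0, 0, 0], [0, 0, 0]], "gripper": [0, 0, 0]}}

```text
time: 22.6
tool_pos: [0.5782, 0.0333, 0.0248]
tcp_rot: [[-0.972, -0.236, -0.004], [-0.236, 0.972, -0.001], [0.004, -0.0, -1.0]]
ft_force: [-13.2, -4.0, 7.4]
opening: -0.0
grip_force: 6.5
```

At the stop with 13.8 N. I'll let go and clear away.

>>> {"api": "drive_tool", "payload": {"dp": [[0.02, 0, 0], [0.03, 0, 0], [0.04, 0, 0], [0.04, 0, 0], [0, 0, -0.04], [0, 0, -0.05], [0, 0.04, -0.03], [0, 0.04, 0]], "delta_rot": [[0, 0, 0], [0, 0, 0], [0, 0, 0], [0, 0, 0], [0, 0, 0], [0, 0, 0], [0, 0, 0], [0, 0, 0]], "gripper": [0, 0, 0, 0, 0, 0, 0, 0]}}

```text
time: 23.4
tool_pos: [0.4376, 0.0817, 0.151]
tcp_rot: [[-0.972, -0.233, 0.012], [-0.233, 0.972, 0.002], [-0.012, -0.001, -1.0]]
ft_force: [0.4, 0.3, -0.7]
opening: -0.0003
grip_force: 0.0
```

>>> {"api": "drive_tool", "payload": {"dp": [[0, 0.04, 0], [0, 0.04, 0], [0, 0, 0], [0, 0, 0], [0, 0, 0]], "delta_rot": [[0, 0, 0], [0, 0, 0], [0, 0, 0], [0, 0, 0], [0, 0, 0]], "gripper": [0, 0, 0, 0, 0]}}

```text
time: 23.9
tool_pos: [0.4162, 0.1581, 0.1448]
tcp_rot: [[-0.972, -0.236, 0.001], [-0.236, 0.972, -0.0], [-0.001, -0.0, -1.0]]
ft_force: [0.4, -0.6, -0.7]
opening: 0.0001
grip_force: 0.0
```

```bash
python3 - <<'E'
from h import *
snap('top','top7.png'); snap('scene','s7.png')
cv2.imwrite('pics/c7.png',np.hstack([cv2.resize(cv2.imread('pics/top7.png'),(420,315)),cv2.resize(cv2.imread('pics/s7.png'),(380,315))]))
E
```

```text
(no output)
```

View pics/c7.png

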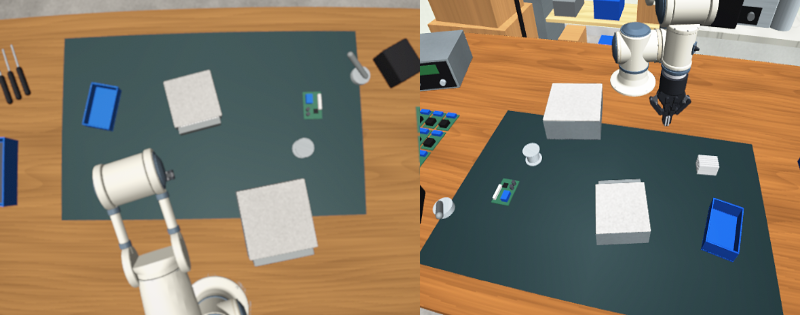

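The drawer is latched shut (front at about (199,127) in the left half), and the bystanders are where they were. The arm is clear.

```bash
python3 -c "
from bench import *
print(hand_in())"
```

```text
the job is handed in; nothing more can be done
None
```

I tripped the drawer's latch, laid the heat sink in it fins up, and pressed it shut so it stayed latched; force readings peaked near 16 N, the bystanders look unmoved, and I handed in at about 24 s with no verdict returned.

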